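# Roll the cap strip flat on the sample block

## Robot

A 6-joint arm with a two-finger parallel gripper is mounted at the origin on the work surface. World frame = base frame: x ahead of the robot, y to its left, z up, the work surface at z = 0. Lengths are in m, angles in degrees, forces in N, time in s.
With the tool pointing down it reaches from about 0.4 to 0.825 m from the base axis. Payload 7 kg.
Tool frame: the origin (TCP) lies midway between the tips of the shut fingers; the grasp point (between the pads) lies 19 mm behind it; z points along the fingers, x is the direction in which the jaws open and shut, and the axes are right-handed (so a half turn about z gives the same grasp; the last joint's range is limited). The gripper opens to 88 mm and grips with 3 to 60 N. Pads are 19 mm wide; open, the fingers measure 130 mm over their backs; the gripper's body (78 mm by 193 mm) begins 47 mm behind the grasp point.
Start: joints at [92.538, 20.546, 0.682, 0, -70.136, -16.507], TCP at [0.163, 0.655, 0.227] pointing down, gripper open.
Joint ranges: [-176.03, 176.03], [-82.01, 121.73], [-58.28, 71.71], [-173.87, 95.51], [-174.79, -0.11], [-173.66, 173.66]. Speed limits (degrees/s): [136.94, 136.94, 172.46, 180, 180, 180].

## Interface

Orientations are given as [roll, pitch, yaw] about the fixed x, y, z axes, in that order (R = Rz(yaw) Ry(pitch) Rx(roll)).
In Python, from plant import * gives the robot as it stands. The module is installed in compiled form; this text tells all that it offers.
- The arm moves only by the shell command python3 -m pendant 'ROWS' [OPENING]. ROWS is JSON, a list that holds one entry, the list of rows, each a list of 6 numbers: the shift along the world's x, y, z in mm, then the turn, a rotation vector about the world's x, y, z in degrees. A call has 1 to 10 rows; each row is the pose to reach, as a shift and turn from the pose commanded when the call began; what a row does not reach only later rows make up. A row lasts 1/8 s, in which the tool goes at most 62.5 mm and 10.7 degrees, less where a joint would pass 70% of its speed; a pose out of reach is approached as far as the arm can. A call with a gripper value outside its range is refused whole. OPENING is the closure, from -1 (fully open) to 1 (shut), set as the call begins (- or left out, the last holds). The fingers move at their own pace and stop on an object; the grip force is fixed at half the most. Time passes only in rows, so rows that repeat a pose let the fingers close. It gives the time, the measured TCP pose, the force and the opening at its end, in the units of the state.
- get_obs(): the state, without advancing time (a new reading comes with each control period).
- snapshot(name): name is "scene" or "top" or "wrist"; returns a dict with "pixels" (400x640x3 uint8, red, green, blue), "depth" (400x640 float32, m along the optical axis (not along the pixel's ray), 0 where there is no reading), "fx", "fy", "cx", "cy" (pixels), "pose" (4x4, takes a point from camera to world coordinates); the wrist camera has in their place "tool_from_camera" (4x4, takes a point from camera to tool coordinates, whose origin is the TCP and whose axes are the tool frame's). Camera axes: x right, y down, z forward; pixel columns grow to the right and rows downward; lengths in m; the calibration is good to about 2 mm. The wrist camera is an equidistant fisheye: a pixel r from the principal point sees the ray r / f radians off the axis. A picture is of the moment at which its call begins: read the wrist's pose just before it.
- close_job(): hands the job in, once; it reports no verdict.
The state is a dict: "clock": time; "joint_pos": joint angles; "qvel": joint speeds; "tau": joint torques, N m; "tool_pos": TCP position; "orientation": TCP orientation; "force": force on the tool from outside, world axes, zero at the start; "moment": the same for the moment, N m; "opening": finger opening in m.
Only numpy, scipy, OpenCV 4.12 (cv2) and the standard library are available. Lean on these libraries where they do the work, as an engineer would, in place of code of your own. Each camera call takes 0.05 s, during which the arm holds its last target. There are 200 camera calls.

## Task

Take the hand roller from its stand and roll it firmly along the yellow cap strip on the blue sample block until every link lies flat on the block; press the strip with the roller only, not with the gripper. Then hang the roller upright back in its stand by its guard plate, and leave the other things on the bench where they are.

Things in the scene. Friction and masses are not known exactly. Their poses are not given: they have to be found in the camera images.
- block: blue sample block, fixed, 92 (x) by 220 mm (y) at its foot, flat deck 45 mm above the bench; origin at the centre of its underside, z up. A yellow strip of six rigid cap links runs along block y at block x = +16 mm; a row of open wells at x = -24 mm. The strip is 30 mm wide, 180 mm long, 6 mm thick. Seated, it lies flat on the deck, its top 51 mm above the bench
- strip_a (a point): fixed point over the centre of the first link (link1, block's -y end), at the height of the strip's top once seated (51 mm above the bench). The strip goes on 15 mm beyond it. Unseated links stand up to 5 mm higher, with a gap below; each moves only straight down, resists with about 6 N and stays where it has been pressed
- strip_b (a point): the same fixed point for the last link (link6, block's +y end), 150 mm from strip_a
- roller_grip (a point): hand roller, loose, 0.3 kg: centre of its upright green handle, 40 (roller x) by 28 (roller y) by 60 mm tall (z up). 30 mm below the point is the top of a steel guard plate, 44 (x) by 98 (y) by 6 mm thick; below it a sprung fork, 52 mm wide in x, and the drum, its lowest point 100 mm below this point with the spring relaxed. At the start it hangs in the stand, its x, y along the stand's
- roller_spring (a joint): compression of the roller's fork along its z, 0 (relaxed) to 0.012 m (hard stop): it starts to give at 4 N and takes 1 N more per mm (16 N at the stop)
- roller_drum (a joint): turn (rad) of the roller's dark rubber drum, 40 mm in diameter and 38 mm wide, axle along roller x, so it rolls along roller y; 0 at the start, free to turn either way; 1 rad is 20 mm of rolling
- stand: roller stand, fixed: grey base 80 (x) by 104 mm (y), two upright aluminium rails 70 mm long in x, 12 mm thick, tops 78 mm above the bench, 60 mm apart inside (at y = +-36 mm), open at both x ends. The guard plate rests across both rail tops, the drum hanging between them 8 mm above the base. Origin at the centre of its underside, z up
- stand_park (a point): fixed point in the stand where the roller's handle centre lies when it is parked: over the stand's centre, 114 mm above the bench
- link1 (a joint): how far link 1 of the strip (counted from strip_a) is pressed down, m: 0 = standing 5 mm proud, 0.005 = flat on the deck
- link2 (a joint): how far link 2 of the strip (counted from strip_a) is pressed down, m: 0 = standing 5 mm proud, 0.005 = flat on the deck
- link3 (a joint): how far link 3 of the strip (counted from strip_a) is pressed down, m: 0 = standing 5 mm proud, 0.005 = flat on the deck
- link4 (a joint): how far link 4 of the strip (counted from strip_a) is pressed down, m: 0 = standing 5 mm proud, 0.005 = flat on the deck
- link5 (a joint): how far link 5 of the strip (counted from strip_a) is pressed down, m: 0 = standing 5 mm proud, 0.005 = flat on the deck
- link6 (a joint): how far link 6 of the strip (counted from strip_a) is pressed down, m: 0 = standing 5 mm proud, 0.005 = flat on the deck
- tip_box: pipette-tip box, white with clear lid, 75 x 105 x 68 mm, loose bystander; it stands on the other side of the bench from the roller stand; origin at the centre of its underside
- wash_bottle: white round bottle, 64 mm wide and 170 mm tall with red cap, loose bystander behind the block; origin at the centre of its underside
- beaker: glass beaker, 76 mm wide and 95 mm tall, loose bystander behind the block; origin at the centre of its underside
- dish: flat round culture dish, 92 mm wide and 14 mm high, loose bystander to the right; origin at the centre of its underside
- tube_rack: white rack, 70 x 150 mm and 96 mm tall, with colour-capped tubes, loose bystander behind the block; origin at the centre of its underside
- jar: squat jar with white lid, 68 mm wide and 85 mm tall, loose bystander to the left; origin at the centre of its underside

How it is judged (in metres and radians):
On the way, in this order (a step that is already met when the one before it is completed fails the run):
1. the roller's drum, pressed on the block or its strip, has rolled at least 50 mm, before the strip is fully seated ((value of joint roller_drum above 2.5 rad or value of joint roller_drum below -2.5 rad) and contact force between roller_drum and block above 3 N).
2. all six links of the strip are pressed flat (within 1.2 mm) (value of joint each of link1, link2, link3, link4, link5, link6 above 0.0038 m), for 0.1 s.
At the end, for the whole second after the job is handed in: All six links are pressed to within 1.2 mm of flat on the deck; the roller hangs in its stand by its guard plate, handle centre within 25 mm along the rails (stand x), 18 mm across them and 5 mm in height of the park point, tilted less than 0.1 rad, at rest and released (all of step 2 and x of roller_grip in the frame of stand_park between -0.025 and 0.025 m and y of roller_grip in the frame of stand_park between -0.018 and 0.018 m and z of roller_grip in the frame of stand_park between -0.005 and 0.005 m and angle between roller_grip's own z axis and vertical below 0.1 rad and linear speed of roller below 0.02 m/s); the robot touches nothing.
It fails at once if the gripper or arm presses on the block or its strip with more than 3 N (contact force between any of the fingers, the arm and block above 3 N).
It fails at once if a bystander is shifted by more than 30 mm or tipped by more than 0.5 rad (distance of any of tip_box, wash_bottle, beaker, dish, tube_rack, jar from where it was at the start of the episode above 0.03 m or angle between any of tip_box, wash_bottle, beaker, dish, tube_rack, jar's own z axis and vertical above 0.5 rad).
It also fails if it takes over 64 s, if anything falls off the work surface, if the arm or the gripper's body presses on something with over 40 N, if the wrist force passes 120 N, or if a joint passes its speed limit or range.

## Working session

There is one attempt and no reset: what is moved stays moved. The work goes in short steps, Python scripts to look and compute and a shell command to move; the robot and the scene stay as the last step left them, time stands still between calls to the robot, and variables do not carry over. Pictures are saved under pics/ and viewed, about 8 in all and at most 12, crops included, and the job is handed in when it is done.

```bash
mkdir -p pics
cat > h.py <<'E'
from plant import *
import numpy as np, cv2
def cloud(s):
    d=s["depth"]; v,u=np.mgrid[0:400,0:640]
    p=np.stack([(u-s["cx"])/s["fx"]*d,(v-s["cy"])/s["fy"]*d,d],-1)
    T=np.array(s["pose"]); return p@T[:3,:3].T+T[:3,3]
E
python3 - <<'E'
from h import *
ims=[]
for n in("scene","top"):
    s=snapshot(n); np.savez(n+".npz",**s); cv2.imwrite(f"pics/{n}.png",s["pixels"][...,::-1]); print(n,np.round(s["pose"],3).tolist(),s["fx"])
print(get_obs())
E
```

```text
scene [[-0.736, 0.44, -0.514, 1.345], [0.676, 0.501, -0.541, 0.867], [0.02, -0.746, -0.666, 1.062], [0.0, 0.0, 0.0, 1.0]] 489.8514202219582
top [[0.011, -0.994, 0.109, 0.481], [-1.0, -0.011, -0.006, 0.072], [0.007, -0.109, -0.994, 1.361], [0.0, 0.0, 0.0, 1.0]] 411.089857405364
{'clock': 0.1, 'joint_pos': array([ 9.25372899e+01,  2.05881378e+01,  6.39355568e-01, -1.74248679e-02,
       -7.01338143e+01, -1.65056650e+01]), 'qvel': array([-0.00338093, -0.0112945 ,  0.13659959, -0.02849014, -0.12723714,
       -0.1760592 ]), 'tau': array([-1.29323849e-03, -5.84163594e+01,  2.93750936e+01,  7.01550364e+00,
        1.01313181e-02, -6.07211655e-05]), 'tool_pos': array([0.16287171, 0.65462158, 0.22571076]), 'orientation': array([-1.79992238e+02, -8.38472259e-02, -1.03974314e+02]), 'force': array([-0.4180779 , -0.15359083,  0.53359147]), 'moment': array([ 0.00645606, -0.00387818, -0.03386231]), 'opening': 0.08775489801487284}
```

View pics/top.png

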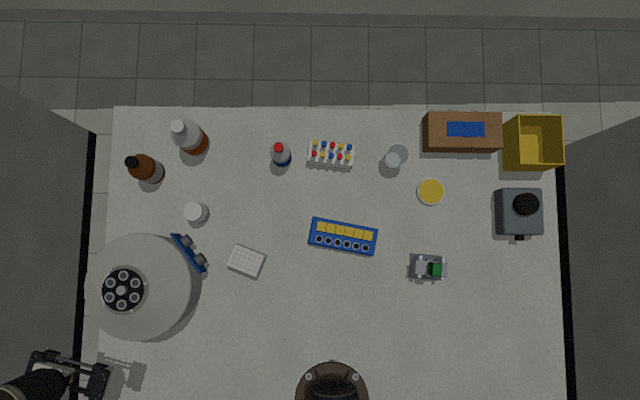

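View pics/scene.png

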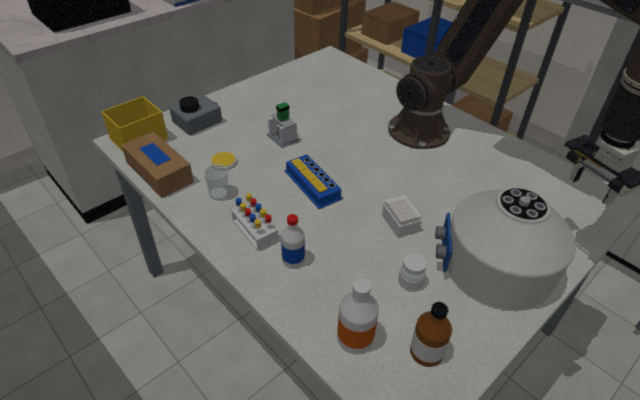

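The top view shows the block at about (343,236) with its strip on the far side, and the roller in its stand at about (430,267). The scene view agrees: block (313,180), roller (283,122). Next I measure both.

```bash
cat > m.py <<'E'
from h import *
def rect(P,n):
    r=cv2.minAreaRect((P[:,:2]*1000).astype(np.float32)); print(n,len(P),"rect",np.round(r[0],1),np.round(r[1],1),round(r[2],1),"med",np.round(np.median(P,0)*1000,1),"zrange",np.round(np.percentile(P[:,2],[2,50,98])*1000,1))
for n in("top","scene"):
    s=dict(np.load(n+".npz")); P=cloud(s); h=cv2.cvtColor(s["pixels"],cv2.COLOR_RGB2HSV); H,S,V=[h[...,i].astype(int) for i in range(3)]
    near=lambda x0,x1,y0,y1,z0,z1:(P[...,0]>x0)&(P[...,0]<x1)&(P[...,1]>y0)&(P[...,1]<y1)&(P[...,2]>z0)&(P[...,2]<z1)
    print(n,"bench z",np.median(P[near(.35,.5,-.1,.1,-.03,.03)][:,2]))
    y=(H>18)&(H<35)&(S>120)&near(.3,.7,-.2,.2,.03,.08); rect(P[y],"strip")
    b=(H>100)&(H<125)&(S>120)&near(.3,.7,-.2,.2,.03,.06);rect(P[b],"blockdeck")
    g=(H>45)&(H<85)&(S>100)&near(.2,.7,-.5,-.1,.05,.2);rect(P[g],"green"); 
    z=P[g][:,2]; t=g&(P[...,2]>np.percentile(z,95)-.006); rect(P[t],"greentop")
    st=near(.3,.65,-.42,-.18,.012,.2)&~g; rect(P[st],"stand all")
    pl=near(.3,.65,-.42,-.18,.066,.095)&~g; rect(P[pl],"plate")
    for row in (230,) : pass
s=dict(np.load("top.npz")); a=cv2.resize(s["pixels"][235:295,395:465][...,::-1],None,fx=6,fy=6,interpolation=cv2.INTER_CUBIC)
s=dict(np.load("scene.npz")); b=cv2.resize(s["pixels"][95:155,255:311][...,::-1],None,fx=6,fy=6,interpolation=cv2.INTER_CUBIC)
cv2.imwrite("pics/c1.png",np.hstack([a,b]))
E
python3 m.py
```

```text
top bench z 3.1292189928144865e-07
strip 495 rect [530.8 -32.9] [176.3  29.5] 79.6 med [530.1 -33.1  55.1] zrange [45.8 55.1 60.5]
blockdeck 826 rect [514.3 -28.8] [211.8  84.2] 79.6 med [506.5 -26.3  45. ] zrange [39.2 45.  50.7]
green 154 rect [ 417.5 -295.8] [30.2 37.5] 84.4 med [ 418.3 -292.1  142.4] zrange [103.5 142.4 147.7]
greentop 93 rect [ 418.  -295.2] [24.6 35.1] 89.9 med [ 417.9 -295.4  143.9] zrange [141.2 143.9 147.9]
stand all 681 rect [ 518.5 -305.9] [100.7 270.9] 85.1 med [ 430.4 -289.7   76.5] zrange [ 12.8  76.5 137.8]
plate 358 rect [ 417.3 -297.1] [100.8  68.7] 85.9 med [ 418.2 -277.1   82.8] zrange [67.3 82.8 89.4]
scene bench z -0.0011829320851010072
strip 328 rect [534.  -34.9] [176.7  31.2] 79.9 med [535.8 -28.2  53.7] zrange [49.4 53.7 59.4]
blockdeck 620 rect [519.1 -30.7] [216.5  85.4] 79.9 med [538.4  -1.1  43. ] zrange [31.9 43.  48.8]
green 154 rect [ 425.3 -297.8] [38.5 35.9] 0.7 med [ 429.2 -289.9  120.6] zrange [ 90.5 120.6 146.6]
greentop 42 rect [ 424.4 -296.7] [31.  36.3] 87.7 med [ 426.4 -295.6  142.4] zrange [139.2 142.4 148.5]
stand all 671 rect [ 515.  -313.5] [102.3 272.1] 81.2 med [ 437.2 -283.6   55. ] zrange [ 13.3  55.  135.7]
plate 207 rect [ 424.  -299.7] [104.6  69.8] 87.1 med [ 433.9 -277.7   81.3] zrange [66.6 81.3 90.7]
```

View pics/c1.png

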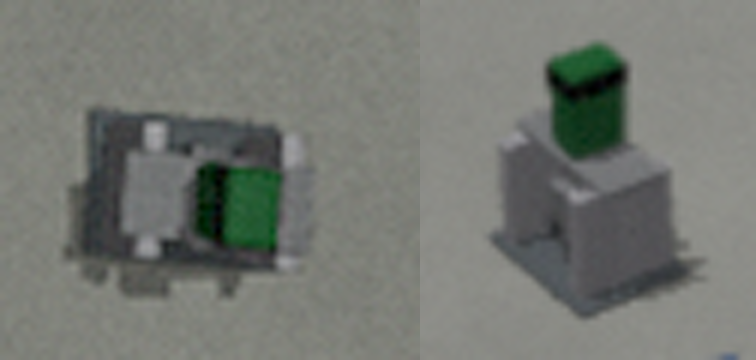

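```bash
python3 - <<'E'
from h import *
s=dict(np.load("top.npz")); P=cloud(s).reshape(-1,3)
for y0 in np.arange(-.5,.75,.1):
    print(round(y0,1),[int(1000*np.percentile(q[:,2],99)) if len(q:=P[(P[:,1]>y0)&(P[:,1]<y0+.1)&(P[:,0]>x0)&(P[:,0]<x0+.1)])>5 else None for x0 in np.arange(.1,.9,.1)])
E
python3 -m pendant '[[[0,0,60,0,0,0],[0,0,120,0,0,0],[0,0,180,0,0,0],[0,0,180,0,0,0]]]' -1
```

```text
-0.5 [6, 5, 5, 6, 5, 6, 76, 86]
-0.4 [5, 6, 83, 145, 6, 21, 80, 86]
-0.3 [6, 6, 87, 145, 6, 19, 96, 89]
-0.2 [6, 6, 6, 48, 57, 6, 97, 93]
-0.1 [252, 6, 6, 50, 59, 7, 99, 92]
-0.0 [252, 6, 5, 1360, 58, 6, 99, 98]
0.1 [5, 6, 7, 6, 6, 6, 172, 6]
0.2 [6, 6, 70, 72, 6, 7, 97, 6]
0.3 [6, 6, 6, 72, 6, 7, 7, 7]
0.4 [6, 201, 228, 212, 117, 87, 163, 213]
0.5 [337, 238, 260, 248, 163, 131, 182, 133]
0.6 [558, 573, 251, 242, 158, 135, 183, 7]
0.7 [337, 338, 178, 168, 6, 7, 7, 7]
clock: 0.6
tool_pos: [0.1635, 0.6563, 0.4126]
orientation: [179.9, 0.5, -104.0]
force: [0.9, 1.0, 0.3]
opening: 0.0878
```

```bash
python3 -m pendant '[[[40,-45,0,0,0,0],[80,-90,0,0,0,0],[120,-135,0,0,0,0],[160,-180,0,0,0,0],[200,-225,0,0,0,0],[245,-265,0,0,0,0],[290,-305,0,0,0,0],[330,-350,0,0,0,0],[340,-400,0,0,0,0],[340,-460,0,0,0,0]]]'
python3 -m pendant '[[[0,-60,0,0,0,0],[0,-120,0,0,0,0],[0,-180,0,0,0,2],[-20,-240,0,0,0,5],[-45,-300,0,0,0,8],[-70,-360,0,0,0,10],[-80,-420,0,0,0,10],[-80,-470,0,0,0,10],[-80,-490,0,0,0,10],[-80,-490,0,0,0,10]]]'
```

```text
clock: 1.85
tool_pos: [0.5033, 0.1935, 0.4047]
orientation: [179.9, -0.1, -104.0]
force: [1.1, -0.1, 0.2]
opening: 0.0877
clock: 3.1
tool_pos: [0.4224, -0.2961, 0.4052]
orientation: [179.9, 0.0, -94.1]
force: [-0.1, 0.3, -1.1]
opening: 0.0877
```

```bash
cat >> h.py <<'E'
from scipy.spatial.transform import Rotation as R
def wrist(png=None):
    o=get_obs(); s=snapshot("wrist")
    v,u=np.mgrid[0:400,0:640]; x=(u-s["cx"])/s["fx"]; y=(v-s["cy"])/s["fy"]; th=np.hypot(x,y)
    k=np.where(th>1e-6,np.tan(np.minimum(th,1.4))/np.maximum(th,1e-6),1); d=s["depth"]
    p=np.stack([x*k*d,y*k*d,d],-1); p[(d<=0)|(th>1.3)]=np.nan
    T=np.array(s["tool_from_camera"]); W=np.eye(4); W[:3,:3]=R.from_euler("xyz",o["orientation"],degrees=True).as_matrix(); W[:3,3]=o["tool_pos"]; T=W@T
    if png: cv2.imwrite(png,s["pixels"][...,::-1])
    h=cv2.cvtColor(s["pixels"],cv2.COLOR_RGB2HSV).astype(int)
    return o,s,p@T[:3,:3].T+T[:3,3],h
def rect(P,n):
    r=cv2.minAreaRect((P[:,:2]*1000).astype(np.float32)); print(n,len(P),"rect",np.round(r[0],1),np.round(r[1],1),round(r[2],1),"z",np.round(np.percentile(P[:,2],[2,50,98])*1000,1))
def near(P,x0,x1,y0,y1,z0,z1):
    return (P[...,0]>x0)&(P[...,0]<x1)&(P[...,1]>y0)&(P[...,1]<y1)&(P[...,2]>z0)&(P[...,2]<z1)
def hsv(h,a,b,s=100): return (h[...,0]>a)&(h[...,0]<b)&(h[...,1]>s)
E
python3 - <<'E'
from h import *
o,s,P,h=wrist("pics/w1.png")
print(np.round(s["tool_from_camera"],3).tolist(),s["fx"])
print("bench",np.nanmedian(P[near(P,.25,.6,-.5,-.1,-.03,.03)][:,2]))
g=hsv(h,45,85)&near(P,.3,.6,-.45,-.1,.05,.2); rect(P[g],"green"); rect(P[g&(P[...,2]>.136)],"gtop")
rect(P[near(P,.3,.55,-.42,-.18,.078,.090)&~g],"plate"); rect(P[near(P,.3,.55,-.42,-.18,.065,.079)&~g],"rails")
rect(P[near(P,.3,.55,-.42,-.18,.010,.2)&~g],"all")
y=hsv(h,18,35,120)&near(P,.3,.7,-.2,.2,.03,.08)
if y.sum()>20: rect(P[y],"strip")
E
```

```text
[[1.0, -0.001, 0.0, -0.0], [0.001, 0.968, 0.251, -0.067], [-0.0, -0.251, 0.968, -0.158], [0.0, 0.0, 0.0, 1.0]] 309.70691628693146
bench -1.1682274600799403e-05
green 518 rect [ 418.8 -300. ] [23.6 38.5] 85.7 z [123.  143.6 145.7]
gtop 479 rect [ 417.8 -300. ] [23.6 36.5] 85.7 z [140.6 143.7 145.7]
plate 1285 rect [ 419.8 -301.1] [97.6 67.4] 85.9 z [78.3 83.8 85.7]
rails 227 rect [ 419.5 -302.7] [82.1 68.9] 85.2 z [65.5 77.7 78.8]
all 1719 rect [ 419.8 -301.2] [97.3 68.8] 85.5 z [ 30.8  83.6 139.9]
strip 1253 rect [529.9 -36.7] [176.5  26.4] 79.6 z [52.5 54.9 57.3]
```

View pics/w1.png

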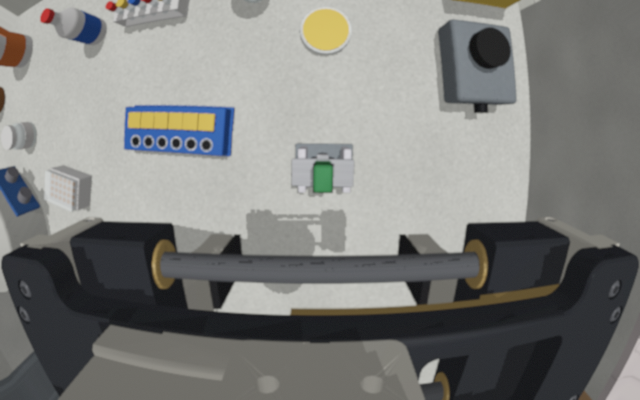

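```bash
python3 -m pendant '[[[-3.5,-4.5,-60,0,0,0],[-3.5,-4.5,-120,0,0,0],[-3.5,-4.5,-180,0,0,0],[-3.5,-4.5,-230,0,0,0],[-3.5,-4.5,-265,0,0,0],[-3.5,-4.5,-290,0,0,0],[-3.5,-4.5,-302,0,0,0],[-3.5,-4.5,-311,0,0,0],[-3.5,-4.5,-311,0,0,0]]]'; python3 -m pendant '[[[0,0,0,0,0,0],[0,0,0,0,0,0],[0,0,0,0,0,0],[0,0,0,0,0,0],[0,0,0,0,0,0],[0,0,0,0,0,0]]]' 1
```

```text
clock: 4.28
tool_pos: [0.4196, -0.2993, 0.0957]
orientation: [-180.0, -0.0, -93.9]
force: [-0.4, -0.1, -0.4]
opening: 0.0876
clock: 5.03
tool_pos: [0.4194, -0.2995, 0.0955]
orientation: [180.0, 0.0, -94.0]
force: [0.4, 0.2, 0.0]
opening: 0.0335
```

```bash
python3 -m pendant '[[[0,0,0,0,0,0],[0,0,0,0,0,0],[0,0,0,0,0,0],[0,0,0,0,0,0]]]'; python3 -m pendant '[[[0,0,10,0,0,0],[0,0,40,0,0,0],[0,0,80,0,0,0],[0,0,110,0,0,0],[0,0,125,0,0,0],[0,0,125,0,0,0],[0,0,125,0,0,0]]]'
python3 - <<'E'
from h import *
s=snapshot("scene"); cv2.imwrite("pics/s2.png",cv2.resize(s["pixels"][20:200,180:400][...,::-1],None,fx=3,fy=3))
E
```

```text
clock: 5.52
tool_pos: [0.4195, -0.2995, 0.0956]
orientation: [-180.0, -0.0, -94.0]
force: [0.3, -1.8, -0.3]
opening: 0.0283
clock: 6.4
tool_pos: [0.4186, -0.299, 0.2191]
orientation: [179.9, 0.1, -94.0]
force: [0.0, 0.2, -3.8]
opening: 0.0284
```

View pics/s2.png

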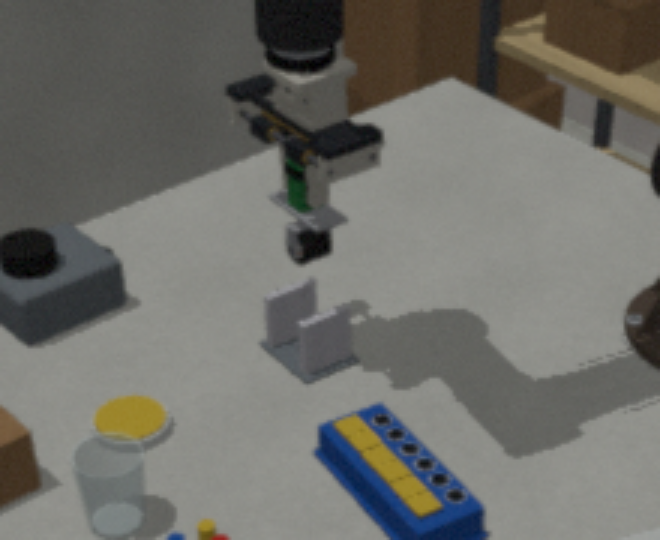

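```bash
python3 -m pendant '[[[20,40,0,0,0,-2],[45,85,0,0,0,-4],[75,135,0,0,0,-6.4],[99,175,0,0,0,-6.4],[99,188,0,0,0,-6.4],[99,188,0,0,0,-6.4],[99,188,0,0,0,-6.4]]]'
python3 - <<'E'
from h import *
o,s,P,h=wrist("pics/w2.png")
print(o["tool_pos"],o["orientation"],"bench",np.nanmedian(P[near(P,.55,.7,-.3,.1,-.03,.03)][:,2]))
y=hsv(h,18,35,120)&near(P,.4,.65,-.16,.1,.048,.066); rect(P[y],"strip")
q=P[y]; pr=[]
# straight edge/profile along strip
d=np.array([.1805,.9836]); n=np.array([.9836,-.1805]); a=q[:,:2]@d*1000; b=q[:,:2]@n*1000
for lo in range(int(a.min()),int(a.max()),15):
    m=(a>=lo)&(a<lo+15)
    if m.sum()>5: print(lo,m.sum(),np.round(np.percentile(b[m],[3,97]),1),round(1000*np.median(q[m,2]),1))
bl=hsv(h,100,125,120)&near(P,.4,.65,-.2,.12,.035,.05); rect(P[bl],"deck")
E
```

```text
clock: 7.32
tool_pos: [0.5178, -0.1121, 0.2201]
orientation: [179.9, -0.0, -100.4]
force: [-0.1, 0.2, -3.4]
opening: 0.028
[ 0.517787   -0.11211994  0.22006379] [ 1.79938966e+02 -2.69432787e-02 -1.00388561e+02] bench -0.00013431447761877435
strip 3204 rect [531.2 -35.1] [174.8  28.3] 79.6 z [52.9 55.  56.9]
-26 90 [536.7 542.5] 55.3
-11 137 [528.4 542.3] 55.4
4 292 [516.6 542.4] 55.8
19 334 [516.1 541.6] 55.6
34 345 [516.2 542.5] 54.5
49 326 [516.3 541.7] 54.5
64 330 [515.5 542. ] 55.6
79 307 [516.2 542. ] 55.3
94 303 [516.2 542.3] 54.6
109 292 [516.2 541.6] 54.4
124 277 [516.2 541.8] 54.6
139 169 [516.2 541.8] 54.5
deck 3183 rect [524.5 -35.1] [208.7  66.3] 79.8 z [36.  44.8 46.4]
```

View pics/w2.png

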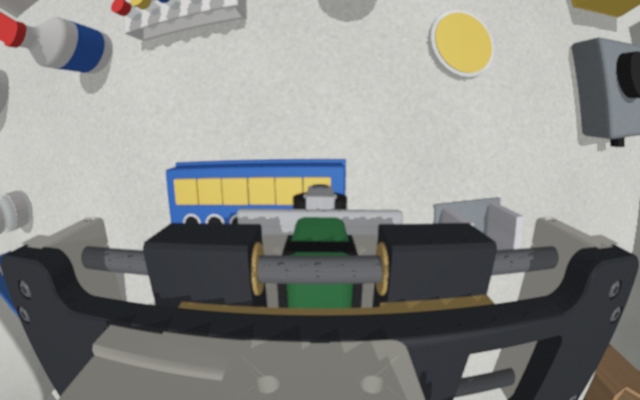

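```bash
python3 -m pendant '[[[1,7,-40,0,0,0],[1,7,-65,0,0,0],[1,7,-78,0,0,0],[1,7,-82,0,0,0],[1,7,-86,0,0,0],[1,7,-89,0,0,0],[1,7,-92,0,0,0],[1,7,-94,0,0,0],[1,7,-94,0,0,0]]]'
python3 -m pendant '[[[0.9,5,0,0,0,0],[1.8,10,0,0,0,0],[2.8,15,0,0,0,0],[3.7,20,0,0,0,0],[4.6,25,0,0,0,0],[4.6,25,0,0,0,0]]]'
```

```text
clock: 8.5
tool_pos: [0.5201, -0.105, 0.1277]
orientation: [-179.9, -0.0, -100.3]
force: [-3.0, -3.0, 8.1]
opening: 0.0276
clock: 9.25
tool_pos: [0.525, -0.0791, 0.1277]
orientation: [-179.9, 0.0, -100.3]
force: [-2.4, 1.6, 5.9]
opening: 0.0276
```

```bash
python3 -m pendant '[[[0.9,6,0,0,0,0],[1.9,12,0,0,0,0],[2.9,18,0,0,0,0],[3.9,24,0,0,0,0],[4.9,30,0,0,0,0],[6,36,0,0,0,0],[7,42,0,0,0,0],[8,48,0,0,0,0],[9,54,0,0,0,0],[10,60,0,0,0,0]]]'
python3 -m pendant '[[[1,6,0,0,0,0],[2,12,0,0,0,0],[3,18,0,0,0,0],[4.2,24,0,0,0,0],[5.3,30,0,0,0,0],[6.4,36,0,0,0,0],[7.5,42,0,0,0,0],[8.6,48,0,0,0,0],[9.7,54,0,0,0,0],[10.8,60,0,0,0,0]]]'
python3 -m pendant '[[[0.9,5,0,0,0,0],[0.9,5,0,0,0,0],[0.9,5,0,0,0,0]]]'
```

```text
clock: 10.5
tool_pos: [0.5361, -0.019, 0.1282]
orientation: [-179.8, 0.1, -100.3]
force: [0.0, -0.5, 6.1]
opening: 0.0279
clock: 11.75
tool_pos: [0.5474, 0.0413, 0.1284]
orientation: [-179.7, 0.1, -100.3]
force: [1.3, -1.5, 5.6]
opening: 0.0278
clock: 12.12
tool_pos: [0.5484, 0.0464, 0.1284]
orientation: [-179.7, 0.1, -100.3]
force: [1.5, 0.5, 5.6]
opening: 0.028
```

```bash
python3 -m pendant '[[[-2,-5,-2,0,0,0],[-4,-12,-2,0,0,0],[-5.5,-20,-2,0,0,0],[-7,-28,-2,0,0,0],[-8.5,-36,-2,0,0,0],[-10,-44,-2,0,0,0],[-11.5,-52,-2,0,0,0],[-13,-60,-2,0,0,0],[-14.5,-68,-2,0,0,0],[-16,-76,-2,0,0,0]]]'
python3 -m pendant '[[[-1.5,-8,0,0,0,0],[-3,-16,0,0,0,0],[-4.5,-24,0,0,0,0],[-6,-32,0,0,0,0],[-7.5,-40,0,0,0,0],[-9,-48,0,0,0,0],[-10.5,-56,0,0,0,0],[-12,-64,0,0,0,0],[-13.5,-72,0,0,0,0],[-14.5,-78,0,0,0,0]]]'
python3 -m pendant '[[[0,0,5,0,0,0],[0,0,20,0,0,0],[0,0,50,0,0,0],[-10,-40,92,0,0,0],[-30,-80,92,0,0,0],[-30,-80,92,0,0,0],[-30,-80,92,0,0,0]]]'
python3 - <<'E'
from h import *
o,s,P,h=wrist("pics/w3.png")
print(o["tool_pos"],"bench",np.nanmedian(P[near(P,.55,.7,-.3,.1,-.03,.03)][:,2]))
y=hsv(h,18,35,120)&near(P,.4,.65,-.16,.1,.04,.066); rect(P[y],"strip")
q=P[y]; a=q[:,:2]@np.array([.1805,.9836])*1000+28.6
for i in range(6):
    m=(a>=i*30+4)&(a<i*30+26); print(i+1,m.sum(),np.round(1000*np.percentile(q[m,2],[10,50,90]),1) if m.sum() else '')
bl=hsv(h,100,125,120)&near(P,.4,.65,-.2,.12,.035,.05); rect(P[bl],"deck")
E
```

```text
clock: 13.38
tool_pos: [0.5334, -0.0301, 0.127]
orientation: [-179.6, 0.1, -100.3]
force: [2.9, 0.0, 7.6]
opening: 0.0281
clock: 14.62
tool_pos: [0.5184, -0.1086, 0.1267]
orientation: [-179.6, 0.1, -100.3]
force: [1.8, -0.4, 6.4]
opening: 0.0276
clock: 15.5
tool_pos: [0.4846, -0.1883, 0.2164]
orientation: [179.9, 0.0, -100.4]
force: [0.8, -0.7, -3.2]
opening: 0.0273
[ 0.48463217 -0.18830907  0.21635091] bench -0.0002371243542849677
strip 3171 rect [530.7 -36. ] [176.5  27.6] 79.5 z [48.8 50.8 52.3]
1 489 [49.9 50.8 51.9]
2 453 [49.9 50.9 51.7]
3 415 [50.  50.9 51.8]
4 379 [49.9 50.8 51.7]
5 338 [49.8 50.8 51.6]
6 301 [49.9 50.8 51.8]
deck 4797 rect [515.2 -33.8] [210.   84.4] 79.6 z [36.9 44.7 46.3]
```

View pics/w3.png

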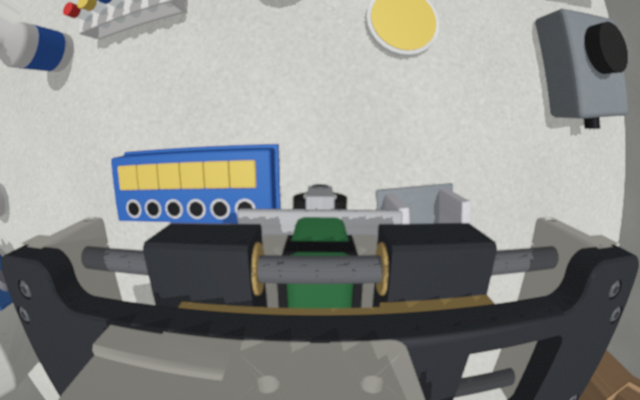

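All six links now read about 50.8 mm, so they lie flat, and w3 shows the roller unchanged in the grip. Now I return it to the stand.

```bash
python3 -m pendant '[[[-25,-45,3,0,0,2],[-50,-90,3,0,0,4],[-65,-111,3,0,0,6.4],[-65,-111,3,0,0,6.4],[-65,-111,3,0,0,6.4]]]'
python3 - <<'E'
from h import *
o,s,P,h=wrist()
t=o["tool_pos"];print(t,o["orientation"])
g=hsv(h,45,85)&near(P,.3,.6,-.45,-.1,.1,.4)
if g.sum(): rect(P[g],"green")
Q=P[near(P,.36,.48,-.40,-.2,.17,.23)&~g]
if len(Q): rect(Q,"plate-ish")
rect(P[near(P,.36,.5,-.40,-.2,.07,.085)],"railtops")
for y0,y1 in((-.36,-.32),(-.28,-.24)):
    q=P[near(P,.36,.5,y0,y1,.07,.085)]; print(len(q),np.round(q.min(0)*1000) if len(q) else '',np.round(q.max(0)*1000) if len(q) else '')
s=snapshot("scene"); cv2.imwrite("pics/s3.png",cv2.resize(s["pixels"][20:180,200:380][...,::-1],None,fx=4,fy=3.5))
E
```

```text
clock: 16.18
tool_pos: [0.4207, -0.2988, 0.2193]
orientation: [180.0, 0.0, -94.0]
force: [-0.1, 0.2, -3.7]
opening: 0.0279
[ 0.4206971  -0.29882645  0.2193256 ] [ 1.79980329e+02  1.85737824e-02 -9.39619038e+01]
green 2810 rect [ 426.3 -299. ] [30.  26.2] 84.8 z [219.1 265.3 268.5]
plate-ish 3865 rect [ 435.  -299.7] [98.  20.5] 86.0 z [172.8 207.4 227.8]
railtops 1163 rect [ 429.8 -303.8] [84.7 49. ] 85.6 z [73.1 77.8 79.4]
593 [ 403. -348.   70.] [ 452. -332.   80.]
570 [ 409. -276.   71.] [ 457. -260.   80.]
```

View pics/s3.png

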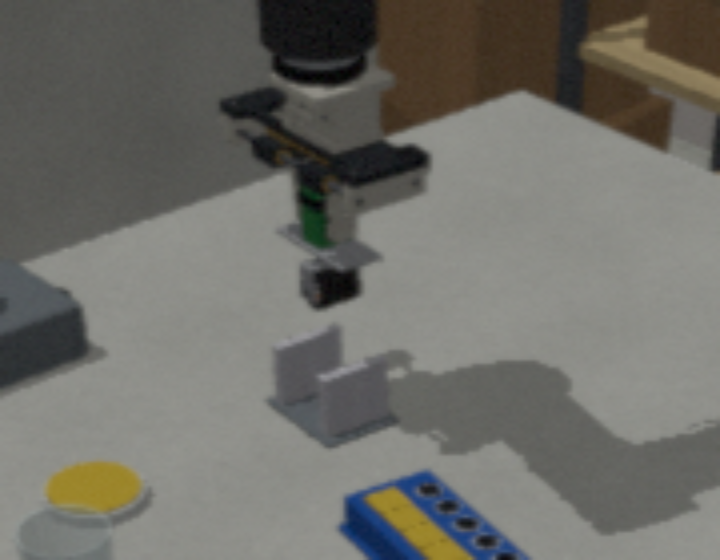

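```bash
python3 -m pendant '[[[-2,-3,-20,0,0,0],[-2,-3,-50,0,0,0],[-2,-3,-80,0,0,0],[-2,-3,-100,0,0,0],[-2,-3,-112,0,0,0],[-2,-3,-119,0,0,0],[-2,-3,-122.5,0,0,0],[-2,-3,-124,0,0,0],[-2,-3,-124,0,0,0]]]'
```

```text
clock: 17.4
tool_pos: [0.4185, -0.3026, 0.096]
orientation: [-180.0, -0.0, -94.0]
force: [0.0, -0.2, -3.2]
opening: 0.028
```

```bash
python3 -m pendant '[[[0,0,-0.7,0,0,0],[0,0,-1.2,0,0,0],[0,0,-1.2,0,0,0]]]'; python3 -m pendant '[[[0,0,0,0,0,0],[0,0,0,0,0,0],[0,0,0,0,0,0],[0,0,0,0,0,0],[0,0,0,0,0,0],[0,0,0,0,0,0],[0,0,0,0,0,0]]]' -1; python3 -m pendant '[[[0,0,20,0,0,0],[0,0,60,0,0,0],[0,0,120,0,0,0],[0,0,180,0,0,0],[0,0,240,0,0,0],[0,0,300,0,0,0],[0,0,300,0,0,0],[0,0,300,0,0,0]]]'
python3 - <<'E'
from h import *
o,s,P,h=wrist("pics/w4.png"); print(o["tool_pos"])
g=hsv(h,45,85)&near(P,.3,.6,-.45,-.1,.05,.2); rect(P[g&(P[...,2]>.136)],"gtop")
rect(P[near(P,.3,.55,-.42,-.18,.080,.090)&~g],"plate"); rect(P[near(P,.3,.55,-.42,-.18,.065,.079)&~g],"rails")
y=hsv(h,18,35,120)&near(P,.4,.65,-.16,.1,.04,.066); q=P[y]; a=q[:,:2]@np.array([.1805,.9836])*1000+28.6
print([round(1000*np.median(q[(a>=i*30+4)&(a<i*30+26),2]),1) for i in range(6)])
s=snapshot("scene"); cv2.imwrite("pics/s4.png",s["pixels"][...,::-1])
E
```

```text
clock: 17.77
tool_pos: [0.4186, -0.3027, 0.0956]
orientation: [-179.9, -0.0, -94.0]
force: [-2.3, 3.5, 7.1]
opening: 0.0278
clock: 18.65
tool_pos: [0.4182, -0.3025, 0.0943]
orientation: [180.0, -0.0, -94.0]
force: [0.2, -0.2, 0.6]
opening: 0.0866
clock: 19.65
tool_pos: [0.4181, -0.3022, 0.394]
orientation: [180.0, 0.0, -94.0]
force: [-0.5, 0.3, -0.7]
opening: 0.0877
[ 0.418073   -0.30218229  0.39396297]
gtop 513 rect [ 417.6 -302.1] [22.9 38. ] 86.2 z [138.9 143.6 145.4]
plate 1236 rect [ 413.  -302.5] [98.8 51.9] 85.6 z [81.3 83.9 85.7]
rails 261 rect [ 419.1 -303.3] [85.  69.3] 85.6 z [66.7 77.5 78.9]
[np.float64(50.6), np.float64(50.9), np.float64(50.8), np.float64(50.7), np.float64(50.6), np.float64(50.6)]
```

View pics/s4.png

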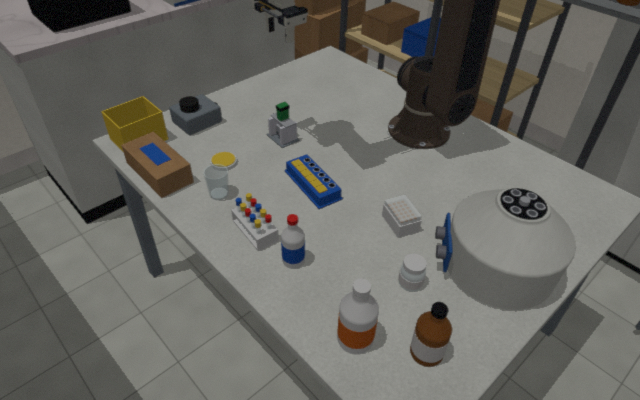

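The last view shows the roller parked upright at (283,122), all bystanders where they were, and the arm clear.

```bash
python3 -c "
from plant import *
print(close_job())"
```

```text
the job is handed in; nothing more can be done
None
```

The cap strip is pressed flat, the roller is back in its stand, and the job was handed in at about 20 s of the 64 s allowed. No verdict is reported.

**What I did:** I took the roller by its handle and rolled it from strip_a to strip_b and back. It pressed with roughly 9–12 N, with the roller's weight taken off the wrist force. Then I hung it back on the rails by its guard plate, released it and raised the arm clear.

**Last checks:**
- **Strip:** all six links measured 50.6–50.9 mm above the bench, where seated is 51 mm.
- **Roller:** the handle top is at 143.6 mm, where parked is 144 mm. It sits about 1–2 mm from the stand's centre in x and y, judged from the rails, and it looks upright in the picture.
- **Bystanders:** none look moved in the last scene picture. I judged this by eye and did not measure it.
- **Drum turn:** I had no direct reading of it. I only inferred it from about 150 mm of pressed travel each way.
- **Disagreement:** the fixed cameras' positions differed from the wrist camera's by 3–7 mm. I worked from the wrist camera.

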